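# True up a frame corner with a try square

## Robot

A 6-joint arm with a two-finger parallel gripper is mounted at the origin on the work surface; the furniture and walls round the work are solid. World frame = base frame: x ahead of the robot, y to its left, z up, the work surface at z = 0. Lengths are in m, angles in rad, forces in N, time in s.
With the tool pointing down it reaches from about 0.325 to 0.85 m from the base axis. Payload 4.4 kg.
Tool frame: the origin (TCP) lies at the very end of the fingers, on their centre line; the grasp point (between the pads) lies 19 mm behind it; z points along the fingers, y is the line along which they close (so a half turn about z gives the same grasp; the last joint's range is limited). The gripper opens to 94 mm and grips with 3 to 60 N. Pads are 16 mm wide; open, the fingers measure 119 mm over their backs; the gripper's body (75 mm by 177 mm) begins 78 mm behind the grasp point.
Start: joints at [-1.409, 0.207, 1.542, -0, 1.393, -0.15], TCP at [0.176, -0.547, 0.205] pointing down, gripper open.
Joint ranges: [-2.73, 2.73], [-0.86, 2.22], [0.23, 2.46], [-1.11, 4.25], [0.08, 2.63], [-2.82, 2.82]. Speed limits (rad/s): [2.79, 2.79, 3.14, 3.14, 3.14, 3.14].

## Interface

Orientations are given as a 3x3 rotation matrix whose columns are the frame's x, y, z axes.
In Python, from station import r, grip, kin, readout, optics, close_job gives the robot as it stands. The module is installed in compiled form; this text tells all that it offers. Calls block until the motion is done:
- r.reach(position, orientation): joint-space move of the TCP to a pose.
- r.move_straight(position, orientation=None, speed=0.15): straight line of the TCP; orientation=None keeps the orientation; speed is the mean speed in m/s.
- r.goto_joints(angles): joint-space move.
- grip(opening, f_grip=None): opening from 0.0 (shut) to 1.0 (fully open); f_grip is the grip in N (None keeps the last); returns when the fingers have stopped.
- r.hold(seconds).
- kin.solve_ik(position, orientation): joint angles nearest the present ones, or None.
- readout.sense(): the state.
- optics.read_camera(name): name is "side" or "top" or "wrist"; returns a dict with "frame" (420x560x3 uint8, red, green, blue), "camera_matrix" (3x3 intrinsics, pixels), "T" (4x4, takes a point from camera to world coordinates); the wrist camera has in their place "tool_from_camera" (4x4, takes a point from camera to tool coordinates, whose origin is the TCP and whose axes are the flange's). Camera axes: x right, y up, looking along -z (the intrinsics and any distortion apply to the point x, -y, -z); pixel columns grow to the right and rows downward; lengths in m; the calibration is good to about 2 mm. A picture is of the moment at which its call begins: read the wrist's pose just before it. There is no depth.
A pose or a line that the arm cannot do raises r.Unreachable and nothing moves.
- close_job(): hands the job in; it is judged then, once.
Trained networks look in the newest picture that a camera, given by its name, has taken for a name from the list of things; names that differ only in an ending like _2 or _b are one class to them, and where a whole thing is asked for, a point or a joint stands for the part that bears it (a point fixed in the world has none). Each returns a list of dicts, best first, with "p" (0 to 1); they miss things now and then, are a little off and sometimes report something else, mostly with a low value. They report only what shows in the picture. A call takes as long as a camera call. They do not tell look-alikes from the thing itself.
- optics.boxes_of(camera, target): "position" ([x, y, z] in m, in the coordinates of the camera as it stood for that picture, good to about 4 mm: the middle of the surface that is visible of it).
- optics.regions_of(camera, target): "pixels" (420x560 bool, what is visible of it).
- optics.tip_of(camera, target): "position" ([x, y, z] in m, in the coordinates of the camera as it stood for that picture, good to about 4 mm: a listed point, or the origin of a listed thing).
The state is a dict: "time": time; "joint_pos": joint angles; "dq": joint speeds; "effort": joint torques, N m; "eef_pos": TCP position; "eef_rot": TCP orientation; "contact_force": force on the tool from outside, world axes, zero at the start; "moment": the same for the moment, N m; "gripper_width": opening from 0.0 (shut) to 1.0 (fully open); "grip_force": force on a finger pad.
Only numpy, scipy, OpenCV 4.12 (cv2) and the standard library are available. Lean on these libraries where they do the work, as an engineer would, in place of code of your own. Each camera call takes 0.05 s, during which the arm holds its last target. There are 200 camera calls.

## Task

The long wooden stile of the small frame corner has swung out of square. Pick up the try square, fit its inside corner over the outside of the joint and press gently until the stock bears on the end of the short light stub and the blade bears along the outer side of the stile, bringing the stile square; keep both pressed for a good second, lightly but firmly (about 5 N on each, never as much as 20 N). Then lay the square flat on the work surface a hand's width clear of the joint, leaving the stile true; let only the square touch the stile and leave the other things where they are.

Things in the scene. Friction and masses are not known exactly. Their poses are not given: they have to be found in the camera images.
- try_square: Loose try square, 0.16 kg, lying flat (it rests 0.05 rad tilted, on stock and blade tip). Origin under the middle of its 105 x 158 mm outline, z up. Rosewood stock: x -53 to 52, y 57 to 79, z 0 to 17 mm. Steel blade: x 24 to 52, y -79 to 79, z 8 to 10 mm. The stock's working face looks to -y (bare from x -53 to 24 mm), the blade's working edge to -x (y -79 to 57 mm).
- square_inside (a point): Inside corner of the try square: x 24, y 57, z 9 mm in its frame.
- square_grip (a point): Where to grip the try square: across the stock's 22 mm width near its free end (x -45, y 68, z 9 mm in its frame), from above; gripped here, the fingers stay beside the joint during the check.
- corner_jig: Fixed plywood board 8 mm thick (x -48 to -6, y -180 to -8 mm) carrying the joint; place and yaw vary. Origin on the work surface at the ideal outside corner of the joint; the square's inside corner comes here when fully pressed (give or take 3 mm in y), with the square's axes parallel to these. The stub's end faces +y, the stile's outer side faces +x, the stile runs along -y.
- stub_clamp: Fixed green steel clamp, top 54 mm above the surface; origin and axes those of corner_jig. It rigidly holds the short light stub (x -33 to -3, z 8 to 38 mm). The stub's end face looks to +y and lies at y = 0 give or take 3 mm: it is clamped differently each time and this is not reported, so the face must be found by feel.
- stile: Brown wooden stile 30 mm wide, z 8 to 40 mm, stiff on an upright dowel (0.1 N m, no spring, stays put). Origin on the dowel's axis, at x -15, y -50 mm of corner_jig. Own frame: y -120 to 14 mm, outer side at x 15 mm. Square when parallel to corner_jig; it starts 0.04 to 0.10 rad about +z, far end out to +x. Once the blade lies along it, it stops turning and the force rises steeply.
- masking_tape: Bystander: roll of masking tape, 96 mm across, 25 mm high; origin under its centre.
- eraser: Bystander: blue and white eraser, 19 x 42 x 13 mm; origin under its centre.
- offcut_2: Bystander: wood offcut, 45 x 52 x 18 mm; origin under its centre.
- sanding_block: Bystander: wooden sanding block, 53 x 97 x 28 mm; origin under its centre.
Things that resemble listed ones, but are neither listed nor needed, are in the scene too. Of the things like the corner_jig, leave any that is pink or yellow; of the rest the larger one is meant.

How it is judged:
On the way:
1. the square is pressed on both faces at once: stock on the stub and blade on the stile with more than 1.5 N each, the stile within 0.018 rad of true and the stock within 0.04 rad of flush (contact force between try_square and stub_clamp above 1.5 N and contact force between try_square and stile above 1.5 N and angle between the x axis of try_square and the x axis of corner_jig, either way round below 0.04 rad and angle between the y axis of stile and the y axis of corner_jig, either way round below 0.018 rad), for 0.8 s.
At the end, for the whole second after the job is handed in: The stile is within 0.018 rad of square to the board; the try square lies flat and still on the work surface (within 6 mm of the height, tilt under 0.09 rad; it rests at about 0.05), off the joint, its origin more than 150 mm from the stile's dowel (angle between the y axis of stile and the y axis of corner_jig, either way round below 0.018 rad and angle between try_square's own z axis and vertical below 0.09 rad and height (world z) of try_square between -0.006 and 0.006 m and linear speed of try_square below 0.02 m/s and horizontal distance between try_square and stile above 0.15 m and contact force between try_square and corner_jig below 0.1 N); the robot touches nothing.
It fails at once if the stub is pressed with more than 20 N (contact force between try_square and stub_clamp above 20 N).
It fails at once if the stile is pressed with more than 20 N (contact force between try_square and stile above 20 N).
It fails at once if the fingers push the stile (contact force between the fingers and stile above 1 N).
It fails at once if a bystander is moved more than 20 mm (distance of any of masking_tape, eraser, offcut_2, sanding_block from where it was at the start of the episode above 0.02 m).
It also fails if it takes over 72 s, if anything falls off the work surface, if the arm or the gripper's body presses on something with over 40 N, if the wrist force passes 120 N, or if a joint passes its speed limit or range.

## Working session

There is one attempt and no reset: what is moved stays moved. The work goes in short steps, each a Python script; the robot and the scene stay as the last script left them, time stands still between calls to the robot, and variables do not carry over. Pictures are saved under pics/ and viewed, at most 10 in all, crops included, and the job is handed in when it is done.

```bash
mkdir -p pics
cat > h.py <<'E'
import numpy as np, cv2
from station import r, grip, kin, readout, optics, close_job
def T_of(cam, c, s):
    if cam=='wrist':
        B=np.eye(4);B[:3,:3]=s['eef_rot'];B[:3,3]=s['eef_pos'];return B@np.array(c['tool_from_camera'])
    return np.array(c['T'])
def shot(cam, name=None):
    s=readout.sense(); c=optics.read_camera(cam)
    if name: cv2.imwrite(f'pics/{name}.png', c['frame'][:,:,::-1])
    return c, T_of(cam,c,s)
def w(T,p): return (T@np.append(p,1))[:3]
def ray(c,T,u,v,z):
    K=np.array(c['camera_matrix']); d=np.array([(u-K[0,2])/K[0,0],-(v-K[1,2])/K[1,1],-1]); d=T[:3,:3]@d; o=T[:3,3]
    return o+d*(z-o[2])/d[2]
E
python3 - <<'E'
from h import *
np.set_printoptions(precision=4,suppress=True)
for cam in ['top','side']:
    c,T=shot(cam,cam+'0'); print(cam,c.keys(),np.array(c['camera_matrix']).tolist(),T[:3].tolist())
    for n in ['try_square','square_inside','square_grip','corner_jig','stub_clamp','stile','masking_tape','eraser','offcut_2','sanding_block']:
        print(n,[(np.round(w(T,d['position']),3).tolist(),round(d['p'],2)) for d in optics.tip_of(cam,n)])
print(readout.sense()['time'])
E
```

```text
top dict_keys(['frame', 'camera_matrix', 'T']) [[481.7465880326809, 0.0, 278.44867760823143], [0.0, 481.7465880326809, 207.17127990926136], [0.0, 0.0, 1.0]] [[-0.015209368202872308, 0.9962915652024023, -0.084686434719009, 0.2929763551300932], [-0.999880408856567, -0.015391882565960522, -0.0015026429715285635, 0.0033163304204311787], [-0.0028005541761694504, 0.08465345272121626, 0.9964065183642083, 1.398750064077598]]
try_square [([0.495, 0.266, -0.003], 0.89)]
square_inside [([0.475, 0.206, 0.014], 0.9)]
square_grip [([0.548, 0.205, 0.007], 0.74)]
corner_jig [([0.303, 0.062, 0.002], 0.9), ([0.149, -0.397, 0.002], 0.88), ([0.448, -0.121, -0.005], 0.86), ([0.272, -0.229, 0.004], 0.85)]
stub_clamp [([0.278, -0.229, 0.003], 0.63), ([0.147, -0.394, 0.004], 0.46), ([0.445, -0.122, -0.001], 0.42), ([0.306, 0.062, 0.003], 0.42)]
stile [([0.332, 0.091, 0.001], 0.81), ([0.162, -0.345, 0.001], 0.8), ([0.287, -0.191, 0.008], 0.73)]
masking_tape [([0.363, -0.335, 0.001], 0.83), ([0.444, -0.124, -0.001], 0.63)]
eraser [([0.625, 0.093, -0.003], 0.39)]
offcut_2 [([0.63, 0.204, -0.001], 0.5)]
sanding
[... 432 characters left out ...]
3702090725777]]
try_square [([0.497, 0.266, 0.003], 0.51)]
square_inside [([0.48, 0.205, 0.013], 0.59)]
square_grip [([0.547, 0.198, 0.007], 0.7)]
corner_jig [([0.45, -0.125, -0.007], 0.77), ([0.148, -0.405, 0.005], 0.63), ([0.303, 0.056, -0.0], 0.53)]
stub_clamp [([0.279, -0.235, 0.005], 0.66), ([0.152, -0.397, 0.003], 0.56), ([0.312, 0.056, 0.003], 0.48), ([0.449, -0.126, 0.002], 0.42)]
stile [([0.163, -0.347, 0.004], 0.72), ([0.478, -0.079, 0.001], 0.68), ([0.327, 0.09, -0.001], 0.61), ([0.551, 0.201, 0.007], 0.59), ([0.292, -0.195, 0.005], 0.48)]
masking_tape [([0.358, -0.334, 0.003], 0.8)]
eraser []
offcut_2 [([0.624, 0.202, 0.0], 0.62)]
sanding_block [([0.445, 0.435, 0.004], 0.65)]
1.1
```

View pics/top0.png

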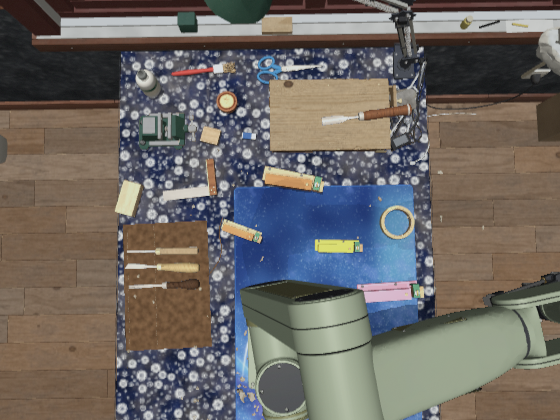

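View pics/side0.png

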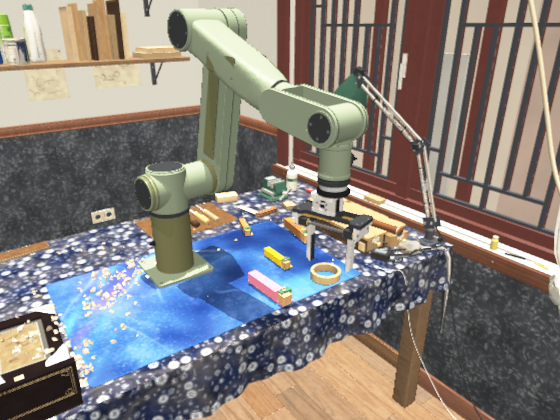

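The top view shows four jigs: pink (390,292), yellow (338,246), small orange (240,232) and a larger orange one at (293,180), whose clamp is at (318,184). The larger orange one is the target, with its origin near (0.448,-0.121). The try square is at (190,185), already turned roughly parallel to the jig. Next I'll look from close up with the wrist camera.

```bash
cat >> h.py <<'E'
def Rd(ax):  # tool down, tool y along angle ax
    y=np.array([np.cos(ax),np.sin(ax),0]); z=np.array([0,0,-1.]); return np.column_stack([np.cross(y,z),y,z])
E
python3 - <<'E'
from h import *
np.set_printoptions(precision=4,suppress=True)
print(readout.sense()['eef_rot'])
for nm,p in [('jig',(0.44,-0.06,0.24)),('sq',(0.46,0.24,0.24))]:
    R=min([Rd(np.pi/2),Rd(-np.pi/2)],key=lambda R:abs(kin.solve_ik(p,R)[5]))
    r.reach(p,R); r.hold(0.3)
    c,T=shot('wrist','w_'+nm); np.savez('w_'+nm,f=c['frame'],K=c['camera_matrix'],T=T)
    print(readout.sense()['joint_pos'],R[:,1],np.array(c['tool_from_camera']))
    for n in ['try_square','square_inside','square_grip','corner_jig','stub_clamp','stile']:
        print(n,[(np.round(w(T,d['position']),4).tolist(),round(d['p'],2)) for d in optics.tip_of('wrist',n)])
print(readout.sense()['time'])
cv2.imwrite('pics/w1.png',cv2.resize(np.hstack([cv2.imread('pics/w_jig.png'),cv2.imread('pics/w_sq.png')]),(800,300),interpolation=cv2.INTER_AREA))
E
```

```text
[[ 0.9518  0.3068 -0.    ]
 [ 0.3068 -0.9518 -0.    ]
 [-0.      0.     -1.    ]]
[-0.3316 -0.1079  1.7988 -0.      1.4508  1.2399] [ 0. -1.  0.] [[-0.0001  0.9649  0.2626  0.0768]
 [ 1.      0.0001  0.0001 -0.0006]
 [ 0.      0.2626 -0.9649 -0.1796]
 [ 0.      0.      0.      1.    ]]
try_square []
square_inside [([0.4819, 0.2078, 0.0142], 0.65), ([0.3634, -0.3373, 0.0007], 0.57)]
square_grip [([0.547, 0.2031, 0.0129], 0.62), ([0.4498, -0.1246, -0.0006], 0.53)]
corner_jig [([0.4512, -0.1226, -0.0017], 0.75), ([0.6284, 0.2009, -0.0003], 0.16)]
stub_clamp [([0.4486, -0.1218, 0.0013], 0.8)]
stile [([0.4775, -0.0788, -0.0028], 0.96), ([0.2928, -0.1919, 0.0055], 0.92), ([0.3326, 0.0875, 0.0028], 0.72), ([0.3682, -0.3369, 0.0018], 0.67)]
[ 0.3137  0.0603  1.6341 -0.      1.4471 -1.2567] [0. 1. 0.] [[-0.0001  0.965   0.2623  0.0758]
 [ 1.      0.0001 -0.      0.0006]
 [-0.      0.2623 -0.965  -0.1796]
 [ 0.      0.      0.      1.    ]]
try_square []
square_inside [([0.4807, 0.2001, 0.0134], 0.83)]
square_grip [([0.546, 0.2052, 0.0164], 0.67)]
corner_jig [([0.311, 0.0622, 0.0044], 0.7)]
stub_clamp [([0.3117, 0.0591, 0.0003], 0.68), ([0.4418, 0.4328, 0.0036], 0.41)]
stile [([0.4785, -0.0781, -0.0029], 0.93), ([0.3298, 0.0856, 0.0003], 0.76), ([0.6177, 0.0844, -0.0042], 0.16)]
6.5333
```

View pics/w_jig.png

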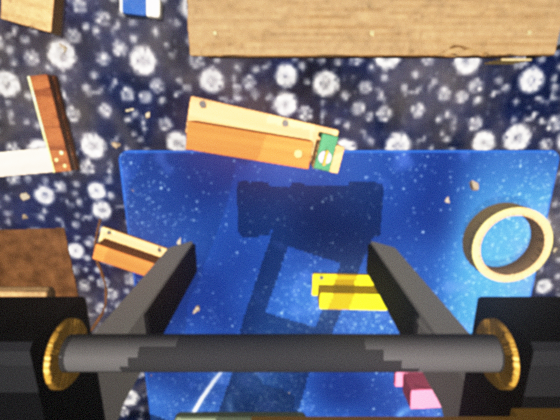

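View pics/w_sq.png

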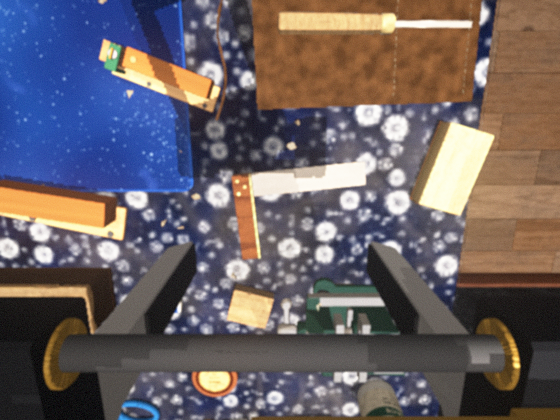

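Run:
```python
import cv2,numpy as np
a=cv2.imread('pics/w_jig.png')[85:180,180:360]; b=cv2.imread('pics/w_sq.png')[155:265,222:376]
A=cv2.resize(a,None,fx=4,fy=4,interpolation=cv2.INTER_CUBIC); B=cv2.resize(b,None,fx=2,fy=2,interpolation=cv2.INTER_CUBIC)
o=np.zeros((600,720,3),np.uint8); o[:380,:720]=A; o[380:600,:308]=B; cv2.imwrite('pics/crop1.png',o)
```

```text
(no output)
```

View pics/crop1.png

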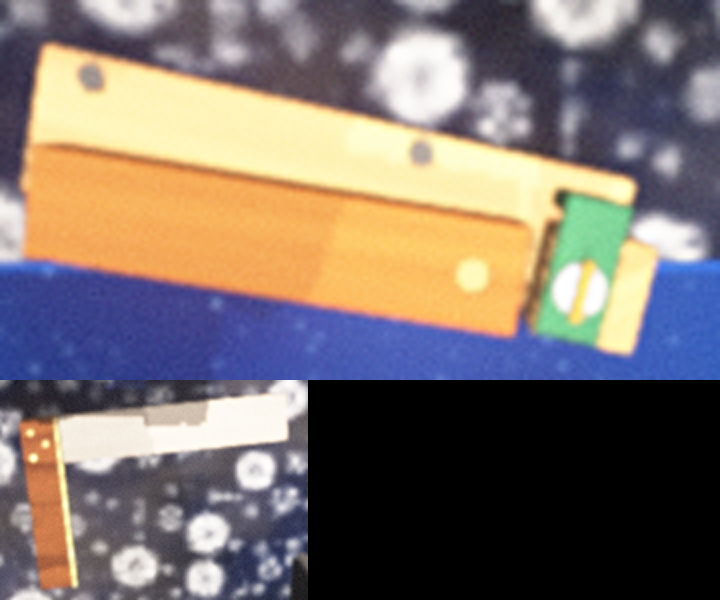

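```bash
cat >> h.py <<'E'
from scipy.optimize import least_squares
def proj(K,T,P):
    q=(np.linalg.inv(T)@np.c_[P,np.ones(len(P))].T)[:3]; return np.c_[K[0,0]*q[0]/-q[2]+K[0,2],K[1,1]*-q[1]/-q[2]+K[1,2]]
def place(p,P):
    c,s=np.cos(p[2]),np.sin(p[2]); return np.c_[P[:,0]*c-P[:,1]*s+p[0],P[:,0]*s+P[:,1]*c+p[1],P[:,2]]
def fit(K,T,P,uv,p0):
    f=least_squares(lambda p:(proj(K,T,place(p,P))-uv).ravel(),p0,loss='soft_l1'); return f.x,f.fun.reshape(-1,2)
E
python3 - <<'E'
from h import *
np.set_printoptions(precision=4,suppress=True)
d=np.load('w_jig.npz'); uv=np.array([(43,44),(637,180),(657,250),(633,354)])/4+[180,85]
P=np.array([(-48,-180,8),(-48,-8,8),(-33,0,38),(-3,0,38)])/1e3
j,e=fit(d['K'],d['T'],P,uv,[.45,-.122,3.0]); print('jig',j,e.round(1).tolist())
R=np.array([[np.cos(j[2]),np.sin(j[2])],[-np.sin(j[2]),np.cos(j[2])]])
for u in [(25,258),(515,335),(35,145),(530,222)]:
    g=ray({'camera_matrix':d['K']},d['T'],*(np.array(u)/4+[180,85]),.040); print('stile jig-frame',R@(g[:2]-j[:2])*1e3)
d=np.load('w_sq.npz'); uv=(np.array([(22,420),(42,588),(77,586),(288,437),(285,393)])-[0,380])/2+[222,155]
P=np.array([(52,79,18),(-53,79,18),(-53,57,17),(24,-79,2),(52,-79,2)])/1e3
s,e=fit(d['K'],d['T'],P,uv,[.5,.266,3.1]); print('sq',s,e.round(1).tolist())
print('grip',place(s,np.array([(-.045,.068,.009)])),'inside',place(s,np.array([(.024,.057,.009)])))
np.savez('est',j=j,s=s)
E
```

```text
jig [ 0.4496 -0.1224  2.919 ] [[-1.2, -0.4], [-1.0, 0.3], [1.9, -0.3], [0.6, 0.6]]
stile jig-frame [   6.9534 -166.9037]
stile jig-frame [ -1.7695 -33.8891]
stile jig-frame [ -22.7346 -168.7635]
stile jig-frame [-31.9887 -37.2463]
sq [0.4978 0.2669 3.2331] [[-1.2, 0.4], [-0.2, 0.2], [0.1, -0.6], [0.2, 0.5], [1.0, -0.5]]
grip [[0.5488 0.2033 0.009 ]] inside [[0.4791 0.2079 0.009 ]]
```

```bash
cat >> h.py <<'E'
from scipy.spatial.transform import Rotation as Ro
def tool(yaw,tilt=0): # held-square axes at yaw: tool y = -y_sq
    return Ro.from_rotvec(tilt*np.array([np.cos(yaw),np.sin(yaw),0])).as_matrix()@Rd(yaw-np.pi/2)
E
python3 - <<'E'
from h import *
np.set_printoptions(precision=4,suppress=True)
s=np.load('est.npz')['s']; g=place(s,np.array([(-.045,.068,.0)]))[0]
R=tool(s[2],.05)
grip(0.6,50)
r.reach(g+[0,0,.10],R); r.move_straight(g+[0,0,.003],R,.12); r.hold(.2)
print(readout.sense()['eef_pos'],readout.sense()['contact_force'])
grip(0,50); q=readout.sense(); print('w',q['gripper_width']*94,q['grip_force'],q['contact_force'])
r.move_straight(g+[0,0,.06],R,.1); r.move_straight(g+[0,0,.09],tool(s[2]),.1); r.hold(.4)
q=readout.sense(); print(q['gripper_width']*94,q['grip_force'],q['contact_force'],q['moment'],q['joint_pos'],q['time'])
c,T=shot('wrist','w_held'); np.savez('w_held',f=c['frame'],K=c['camera_matrix'],T=T)
E
```

```text
[0.5495 0.2034 0.0038] [-0.0959  0.1154 -0.2823]
w 22.062946115130924 49.932793378829956 [ 0.8944 -0.547  -0.7457]
21.80852079588098 49.93071913719177 [-0.6453 -0.3892 -1.8489] [ 0.0453 -0.2887 -0.0508] [ 0.2072  0.3456  1.621  -0.      1.1758 -1.4554] 11.3583
```

View pics/w_held.png

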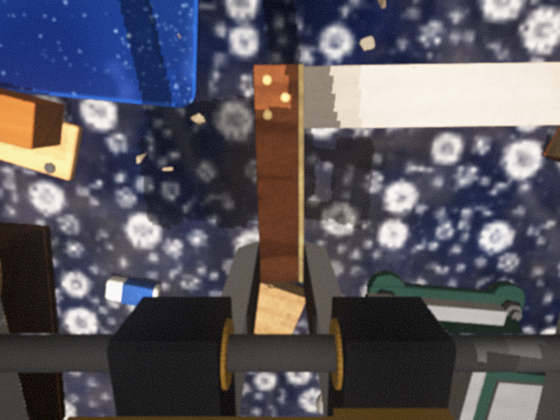

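The square is firmly held: the stock tip is at (255..303,66), the inside corner at (304,129), and the blade runs right along v≈127. Next I'll fit the held pose, then move near the joint.

```bash
cat >> h.py <<'E'
def heldfit(K,Tc,pts):
    # Tc: tool_from_camera. square pose in tool: nominal axes x_sq = +tool x, y_sq=-tool y, z_sq=-tool z
    N=np.diag([1.,-1,-1]); g=np.array([-.045,.068,.003])
    names=list(pts)
    def f(p):
        R=N@Ro.from_euler('zyx',[p[2],p[3],0]).as_matrix(); o=[]
        for i,(P,uv) in enumerate(pts.items()):
            P=np.array(P,float)/1e3
            k=np.where(np.isnan(P))[0]
            if len(k): P[k[0]]=p[4+i]
            o.append(proj(K,Tc,(R@(P-g)+[p[0],p[1],0])[None])[0]-uv)
        return np.r_[np.array(o).ravel(),p[0]/.002,p[3]/.02,p[1]/.003]
    f0=least_squares(f,np.zeros(4+len(pts))); return f0.x[:4],f0.fun
E
python3 - <<'E'
from h import *
np.set_printoptions(precision=4,suppress=True)
d=np.load('w_held.npz'); n=np.nan
Tt=np.linalg.inv(np.block([[tool(np.load('est.npz')['s'][2]),np.load('est.npz')['s'][:,None]*0],[np.zeros((1,3)),np.ones((1,1))]]))
c,_=shot('wrist'); Tc=np.array(c['tool_from_camera'])
p,e=heldfit(d['K'],Tc,{(52,79,17):(255,66),(52,57,17):(303.5,66),(24,57,10):(304,129),(24,n,10):(550,126.5),(n,79,17):(261,280),(n,57,17):(300,280)})
print(p,e.round(1)); np.save('held',p)
E
```

```text
[-0.0008  0.0006  0.0085  0.0101] [-0.6 -0.4  0.6 -0.8 -1.3  0.5  0.   0.8 -1.   0.   2.5  0.  -0.4  0.5
  0.2]
```

```bash
cat >> h.py <<'E'
E0=np.load('est.npz'); J=E0['j'].copy(); DY=0.0085
def tcp(dx,dy,z,yaw=None):  # inside corner at jig (dx,dy) m
    g=place([0,0,J[2]],np.array([(-.069+.0008+dx,.011+.0006+dy,0)]))[0]
    return np.array([J[0]+g[0],J[1]+g[1],z])
def JF(f): # world force -> jig xy
    c,s=np.cos(J[2]),np.sin(J[2]); return np.array([c*f[0]+s*f[1],-s*f[0]+c*f[1],f[2]])
E
python3 - <<'E'
from h import *
np.set_printoptions(precision=4,suppress=True)
R=tool(J[2]-DY); p=readout.sense()['eef_pos']
r.move_straight(p+[0,0,.05],None,.15)
r.reach(tcp(.025,.022,.12),R); r.move_straight(tcp(.025,.022,.017),R,.1); r.hold(.4)
q=readout.sense(); print(q['eef_pos']-tcp(.025,.022,.017),JF(q['contact_force']),q['moment'],q['joint_pos'],q['time'])
c,T=shot('wrist','w_stage'); np.savez('w_stage',f=c['frame'],K=c['camera_matrix'],T=T)
E
```

```text
[ 0.0001 -0.0001  0.0002] [ 0.1417  0.1173 -2.7383] [-0.0433 -0.2374 -0.0493] [-0.4972  0.3159  1.8448  0.      0.9805 -1.8368] 14.925
```

View pics/w_stage.png

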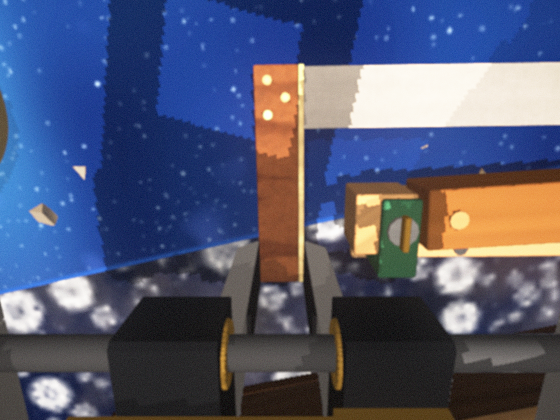

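The square is beside the joint, with its stock at x≈255–303 and the stub end at u≈347. The fingers are clear and the axes look parallel. I'll check the yaw against the board edge numerically, then feel for the stub.

```bash
cat >> h.py <<'E'
def F(n=3):
    a=[]
    for _ in range(n): r.hold(.02); q=readout.sense(); a.append(np.r_[JF(q['contact_force']),q['moment'][2]])
    return np.mean(a,0)
E
python3 - <<'E'
from h import *
np.set_printoptions(precision=4,suppress=True)
d=np.load('w_stage.npz'); im=cv2.GaussianBlur(d['f'].astype(np.float32),(3,3),0); rb=im[:,:,0]-im[:,:,2]; K={'camera_matrix':d['K']}
def line(us,rows,sig,z,sgn):
    P=[]
    for u in us:
        g=sgn*np.gradient(sig[rows,u]); k=int(np.argmax(g)); P.append(ray(K,d['T'],u,rows.start+k,z)[:2])
    P=np.array(P,np.float32); best=None
    rng=np.random.default_rng(0)
    for _ in range(300):
        a,b=P[rng.choice(len(P),2,False)]; 
        if np.hypot(*(b-a))<.02: continue
        nrm=np.array([-(b-a)[1],(b-a)[0]])/np.hypot(*(b-a)); ok=abs((P-a)@nrm)<.0006
        if best is None or ok.sum()>best.sum(): best=ok
    v=cv2.fitLine(P[best],cv2.DIST_L2,0,.01,.01).ravel(); return np.arctan2(v[1],v[0]),best.sum(),len(P)
print('board', line(range(430,558),slice(246,275),rb,.008,-1))
print('blade', line(range(320,558),slice(115,140),im.mean(2),.024,-1), 'want', J[2]-np.pi/2)
r.move_straight(tcp(.025,.006,.017),None,.05); r.hold(.3)
f0=F(8); np.save('f0',f0); print(f0); t0=readout.sense()['time']
dy=.006; log=[]
while dy>-.0055:
    dy-=.00025; r.move_straight(tcp(.025,dy,.017),None,.01); f=F(2)-f0; log.append((dy*1e3,*f))
    if abs(f[1])>1.5: break
print(np.array(log)[-6:],np.array(log)[:,2].std(),readout.sense()['time']-t0,len(log))
E
```

```text
board (np.float32(1.3504045), np.int64(115), 128)
blade (np.float32(1.3531754), np.int64(238), 238) want 1.3482350772857234
[ 0.3045 -0.222  -1.8559  0.0289]
[[ 0.75   -0.0661  0.6234  0.0863 -0.0168]
 [ 0.5    -0.3645  0.0235  0.0019  0.0035]
 [ 0.25   -0.8834 -0.3155 -0.5389 -0.0162]
 [-0.      0.226   0.9775 -0.4143 -0.0606]
 [-0.25   -0.2592  1.0718 -0.6654 -0.0374]
 [-0.5    -0.2366  2.6236  0.0738 -0.0502]] 0.6473879317208323 7.366700000000002 26
```

Run:
```python
from h import *
np.set_printoptions(precision=3,suppress=True,linewidth=120)
f0=np.load('f0.npy'); t0=readout.sense()['time']
dx,dy=.025,.0006; Z=.017
r.move_straight(tcp(dx,dy,Z),None,.05)
dx=.010; r.move_straight(tcp(dx,dy,Z),None,.05); r.hold(.1); print('pre',F(4)-f0)
log=[]
while dx>-.005:
    dx-=.0004; r.move_straight(tcp(dx,dy,Z),None,.012); f=F(2)-f0; log.append((dx*1e3,*f))
    if f[0]>3 or np.abs(f[:2]).max()>9: break
print(np.array(log)); print('t',readout.sense()['time']-t0)
fs=f.copy(); good=None; log=[]
for i in range(60):
    f=F(2)-f0; fs=.4*fs+.6*f if i else f; t=readout.sense()['time']
    log.append((t,dx*1e3,dy*1e3,*fs))
    if np.abs(f[:2]).max()>12: print('HIGH',f); dx+=.0004;dy+=.0004; r.move_straight(tcp(dx,dy,Z),None,.02); continue
    if fs[0]>3.2 and fs[1]>3.2: good=good or t
    else: good=None
    if good and t-good>1.6: break
    dx-=np.clip(6e-5*(4.8-fs[0]),-2e-4,2e-4); dy-=np.clip(6e-5*(4.8-fs[1]),-2e-4,2e-4)
    if dy<-.006 or dx<-.006: print('limit'); break
    r.move_straight(tcp(dx,dy,Z),None,.01)
L=np.array(log); print(L[::3]); print(L[-1]); np.save('press',[dx,dy])
q=readout.sense(); print('tcp err',q['eef_pos']-tcp(dx,dy,Z))
```

```text
pre [ 0.29   0.126 -0.051 -0.052]
[[ 9.6   -0.087  0.007 -0.71  -0.077]
 [ 9.2   -0.43  -0.198 -0.413 -0.039]
 [ 8.8   -0.595 -0.035 -0.319 -0.025]
 [ 8.4    0.032  0.723  0.06  -0.018]
 [ 8.    -0.458  0.321 -0.155 -0.012]
 [ 7.6   -0.639  0.817  0.095 -0.033]
 [ 7.2    0.093  0.15   0.255  0.024]
 [ 6.8   -0.978  0.004 -0.278 -0.026]
 [ 6.4   -0.214  1.142 -0.247 -0.033]
 [ 6.    -0.542  0.094  0.038  0.018]
 [ 5.6    0.093 -0.127  0.158 -0.033]
 [ 5.2   -0.119  0.126  0.325 -0.032]
 [ 4.8   -0.507 -0.145 -0.717 -0.015]
 [ 4.4   -0.521  0.488 -0.31  -0.025]
 [ 4.    -1.303  0.578 -0.156 -0.076]
 [ 3.6   -0.442  0.652 -0.262 -0.019]
 [ 3.2   -0.537  0.478  0.007 -0.063]
 [ 2.8   -0.176  0.425 -0.645 -0.028]
 [ 2.4    0.151  0.685  0.095  0.018]
 [ 2.     1.119 -0.239 -0.264  0.036]
 [ 1.6    0.627 -0.292 -0.294  0.093]
 [ 1.2    0.774  0.476 -0.003  0.124]
 [ 0.8    1.027  0.079 -0.2    0.121]
 [ 0.4    1.144 -0.165  0.235  0.113]
 [ 0.     1.842 -0.728 -0.364  0.104]
 [-0.4    1.072 -1.279 -0.586  0.141]
 [-0.8    1.042 -0.026  0.341  0.104]
 [-1.2    0.932 -0.689 -0.171  0.097]
 [-1.6    1.453 -0.197  0.064  0.12 ]
 [-2.     1.084 -0.604 -0.485  0.146]
 [-2.4    1.071 -1.355  0.713  0.138]
 [-2.8    3.814 -1.296 -0.158  0.124]]
t 9.933299999999996
[[33.208 -2.8    0.6    2.747 -0.402  0.302  0.111]
 [34.058 -3.047 -0.     4.748  0.168  0.242  0.246]
 [34.908 -3.07  -0.6    4.797  1.513  0.511  0.3  ]
 [35.758 -3.059 -1.139  4.997  2.201  0.238  0.367]
 [36.608 -3.048 -1.523  4.464  2.886  0.465  0.391]
 [37.458 -3.112 -1.887  4.739  2.664  0.301  0.414]
 [38.308 -3.11  -2.225  4.927  3.186  0.236  0.427]
 [39.158 -3.084 -2.553  4.566  3.087  0.465  0.443]
 [40.008 -3.138 -2.829  4.783  3.529  0.096  0.419]
 [40.858 -3.124 -3.062  4.592  3.497  0.299  0.439]]
[41.425 -3.147 -3.209  4.659  3.579  0.275  0.444]
tcp err [-0.    -0.001  0.   ]
```

```bash
cat >> h.py <<'E'
def line(d,us,rows,sig,z,sgn,sc=1):
    P=[];K={'camera_matrix':d['K']}
    for u in us:
        g=sgn*np.gradient(sig[rows,u]); k=int(np.argmax(g)); P.append(ray(K,d['T'],u,rows.start+k,z)[:2])
    P=np.array(P,np.float32); best=None; rng=np.random.default_rng(0)
    for _ in range(300):
        a,b=P[rng.choice(len(P),2,False)]
        if np.hypot(*(b-a))<.02: continue
        nrm=np.array([-(b-a)[1],(b-a)[0]])/np.hypot(*(b-a)); ok=abs((P-a)@nrm)<.0006
        if best is None or ok.sum()>best.sum(): best=ok
    v=cv2.fitLine(P[best],cv2.DIST_L2,0,.01,.01).ravel(); return round(float(np.arctan2(v[1],v[0])),4),int(best.sum()),len(P)
E
python3 - <<'E'
from h import *
c,T=shot('wrist','w_press'); np.savez('w_press',f=c['frame'],K=c['camera_matrix'],T=T)
print(readout.sense()['time'],F(5)-np.load('f0.npy'))
E
```

```text
41.475 [4.86147118e+00 3.81114736e+00 6.59741323e-04 4.49483475e-01]
```

View pics/w_press.png

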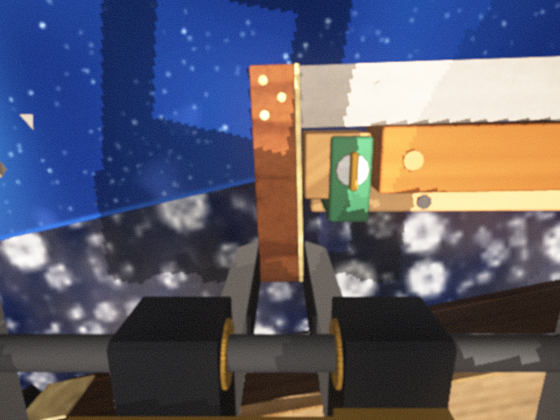

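Run:
```python
from h import *
d=np.load('w_press.npz'); im=cv2.GaussianBlur(d['f'].astype(np.float32),(3,3),0); rb=im[:,:,0]-im[:,:,2]
print('board', line(d,range(435,558),slice(200,222),rb,.008,-1))
print('blade outer', line(d,range(330,556),slice(50,75),-im[:,:,2]+im[:,:,0],.024,-1), line(d,range(330,556),slice(50,75),im[:,:,0],.024,1))
print('stile outer', line(d,range(390,558),slice(112,138),rb,.040,1))
print('stile inner', line(d,range(390,558),slice(180,203),im[:,:,1],.040,1),line(d,range(390,558),slice(180,203),im[:,:,1],.040,-1))
d2=np.load('w_stage.npz'); im=d2['f'].astype(np.float32)
print('blade outer staged', line(d2,range(330,556),slice(50,80),im[:,:,0],.024,1),'tcp yaw same')
```

```text
board (1.3421, 123, 123)
blade outer (1.3723, 147, 226) (1.3734, 226, 226)
stile outer (1.3574, 168, 168)
stile inner (1.3629, 168, 168) (1.3636, 148, 168)
blade outer staged (1.3546, 226, 226) tcp yaw same
```

```bash
cat > press.py <<'E'
from h import *
np.set_printoptions(precision=3,suppress=True,linewidth=120)
f0=np.load('f0.npy'); dx,dy=np.load('press.npy'); Z=.017; D=0.; fs=None; log=[]
def pose():
    c,s=np.cos(J[2]),np.sin(J[2]); v=np.array([-.0682,.0116]); cd,sd=np.cos(D),np.sin(D)
    v=np.array([cd*v[0]-sd*v[1]+dx,sd*v[0]+cd*v[1]+dy])
    return np.array([J[0]+c*v[0]-s*v[1],J[1]+s*v[0]+c*v[1],Z])
def step(dD=0.):
    global dx,dy,D,fs
    f=F(2)-f0; fs=f if fs is None else .4*fs+.6*f
    if np.abs(f[:2]).max()>12: print('HIGH',f); dx+=.0003; dy+=.0003
    dx-=np.clip(6e-5*(5-fs[0]),-2e-4,2e-4); dy-=np.clip(6e-5*(5-fs[1]),-2e-4,2e-4); D+=dD
    r.move_straight(pose(),tool(J[2]-DY+D),.01); log.append((readout.sense()['time'],dx*1e3,dy*1e3,D,*fs))
def meas(nm):
    c,T=shot('wrist',nm); d={'K':np.array(c['camera_matrix']),'T':T}; im=cv2.GaussianBlur(c['frame'].astype(np.float32),(3,3),0); rb=im[:,:,0]-im[:,:,2]
    b=line(d,range(440,558),slice(198,230),rb,.008,-1); bl=line(d,range(330,556),slice(45,80),im[:,:,0],.024,1); so=line(d,range(390,558),slice(110,140),rb,.040,1)
    print(nm,'board',b,'blade',bl,'stile',so,'rel',round(bl[0]-b[0],4),round(so[0]-b[0],4)); return bl[0]-b[0],so[0]-b[0]
for i in range(5): step(-.0045)
for i in range(3): step()
print(np.array(log)); log.clear()
a,b=meas('p1')
e=np.clip(max(a,b)-.003,-.03,.025); n=int(np.ceil(abs(e)/.0045)) if abs(e)>.004 else 0
for i in range(n): step(-e/n)
for i in range(3): step()
meas('p2'); print(np.array(log)); np.save('press3',[dx,dy,D])
E
python3 press.py
```

```text
[[41.842 -3.151 -3.31  -0.004  4.926  3.314  0.241  0.471]
 [42.125 -3.163 -3.414 -0.009  4.812  3.269 -0.005  0.45 ]
 [42.408 -3.159 -3.526 -0.013  5.058  3.128  0.389  0.445]
 [42.692 -3.15  -3.613 -0.018  5.155  3.548  0.382  0.481]
 [42.975 -3.139 -3.682 -0.022  5.179  3.856  0.367  0.521]
 [43.258 -3.107 -3.768 -0.022  5.532  3.571  0.302  0.559]
 [43.542 -3.082 -3.835 -0.022  5.413  3.886  0.267  0.577]
 [43.825 -3.055 -3.9   -0.022  5.451  3.904  0.647  0.6  ]]
p1 board (1.3502, 118, 118) blade (1.359, 226, 226) stile (1.3565, 168, 168) rel 0.0088 0.0063
p2 board (1.3502, 118, 118) blade (1.3543, 226, 226) stile (1.353, 168, 168) rel 0.0041 0.0028
[[44.158 -3.036 -3.965 -0.025  5.327  3.922  0.072  0.566]
 [44.442 -2.998 -4.017 -0.028  5.636  4.137  0.211  0.564]
 [44.725 -2.956 -4.105 -0.028  5.701  3.538  0.772  0.558]
 [45.008 -2.945 -4.2   -0.028  5.182  3.408  0.18   0.575]
 [45.292 -2.927 -4.298 -0.028  5.298  3.366 -0.171  0.566]]
```

The square and stile are now within 0.004 rad of the board. Blade friction may be carrying part of the y force, so I'll shift the load toward the stub (fy≈7, fx≈4) to make that contact certain.

```bash
sed -i 's/^dx,dy=.*//; s/^for i in range(5): step(-.0045)/import sys/; /^import sys/,$d' press.py
sed -i "s/dx,dy=np.load('press.npy'); Z=.017; D=0./dx,dy,D=np.load('press3.npy'); Z=.017/; s/(5-fs\[0\])/(4-fs[0])/; s/6e-5\*(5-fs\[1\])/1e-4*(7-fs[1])/" press.py
cat >> press.py <<'E'
grip(0,60)
for i in range(7): step()
a,b=meas('p3')
for i in range(4): step(-np.clip(a-.004,-.012,.012)/4)
for i in range(3): step()
meas('p4'); print(np.array(log)); np.save('press3',[dx,dy,D])
E
python3 press.py
```

```text
p3 board (1.3507, 118, 118) blade (1.3499, 226, 226) stile (1.3483, 168, 168) rel -0.0008 -0.0024
p4 board (1.3504, 118, 118) blade (1.3507, 226, 226) stile (1.3482, 168, 168) rel 0.0003 -0.0022
[[45.842 -2.834 -4.498 -0.028  5.545  3.402  0.022  0.609]
 [46.125 -2.762 -4.698 -0.028  5.192  3.42   0.04   0.583]
 [46.408 -2.656 -4.898 -0.028  5.772  3.069  0.216  0.577]
 [46.692 -2.552 -5.098 -0.028  5.737  3.517  0.071  0.588]
 [46.975 -2.468 -5.298 -0.028  5.405  3.603 -0.069  0.588]
 [47.258 -2.401 -5.498 -0.028  5.107  3.989 -0.362  0.588]
 [47.542 -2.354 -5.698 -0.028  4.79   4.422 -0.048  0.584]
 [47.875 -2.27  -5.898 -0.027  5.393  4.86  -0.283  0.601]
 [48.158 -2.174 -6.057 -0.026  5.604  5.414 -0.638  0.558]
 [48.442 -2.104 -6.158 -0.025  5.163  5.991 -0.848  0.513]
 [48.725 -2.072 -6.209 -0.024  4.531  6.482 -1.461  0.5  ]
 [49.008 -2.022 -6.22  -0.024  4.836  6.889 -1.337  0.495]
 [49.292 -1.974 -6.254 -0.024  4.801  6.668 -1.265  0.491]
 [49.575 -1.938 -6.242 -0.024  4.594  7.112 -1.189  0.481]]
```

View pics/p4.png

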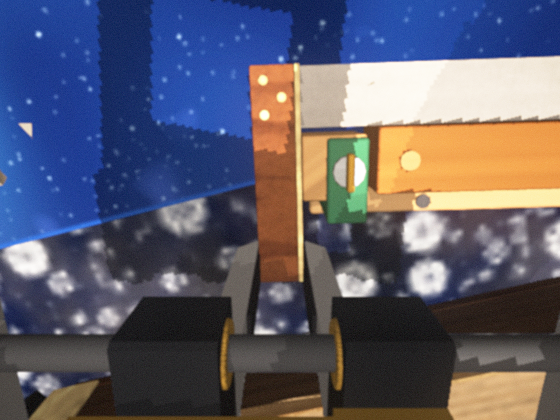

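```bash
sed -i '/^grip(0,60)/,$d; s/(7-fs\[1\])/(8-fs[1])/' press.py
cat >> press.py <<'E'
for i in range(5): step()
print(np.array(log)); meas('p5')
q=readout.sense(); print('tcp jig',JF(q['eef_pos']-np.r_[J[:2],0])*1e3)
d=np.load('w_jig.npz')
for u,z in [((565,192),.054),((633,205),.054),((535,332),.054),((637,180),.008)]:
    g=ray({'camera_matrix':d['K']},d['T'],*(np.array(u)/4+[180,85]),z); print('clamp/board',JF(g-np.r_[J[:2],0])*1e3)
c,T=shot('wrist'); d={'camera_matrix':c['camera_matrix']}
for u,z in [((328,222),.054),((366,222),.054),((302,200),.038),((302,137),.038)]: print('now',JF(ray(c,T,*u,z)-np.r_[J[:2],0])*1e3)
np.save('press3',[dx,dy,D])
E
python3 press.py
```

```text
[[49.908 -1.915 -6.368 -0.024  4.383  6.743 -1.664  0.512]
 [50.192 -1.883 -6.416 -0.024  4.543  7.523 -1.166  0.496]
 [50.475 -1.851 -6.482 -0.024  4.531  7.34  -1.4    0.491]
 [50.758 -1.832 -6.514 -0.024  4.322  7.677 -1.659  0.487]
 [51.042 -1.804 -6.513 -0.024  4.458  8.008 -1.64   0.496]]
p5 board (1.3508, 118, 118) blade (1.3504, 226, 226) stile (1.3479, 168, 168) rel -0.0004 -0.0029
tcp jig [-69.895   9.606  16.959]
clamp/board [-41.981 -31.795  54.   ]
clamp/board [-42.65  -14.039  54.   ]
clamp/board [ -5.53  -30.523  54.   ]
clamp/board [-48.535  -6.979   8.   ]
now [-39.017 -12.168  54.   ]
now [-39.477 -28.289  54.   ]
now [-33.018  -2.043  38.   ]
now [-4.273 -2.462 38.   ]
```

Contact is confirmed: the stub end lies at y≈-2.2 mm, the stock face at -2.0 mm, and the fingers are clear of the clamp. Now I'll retreat, check the stile, and lay the square back in its clear spot.

```bash
sed -i '/^for i in range(5): step()/,$d' press.py
cat >> press.py <<'E'
dx+=.012; dy+=.006; D+=.020; r.move_straight(pose(),tool(J[2]-DY+D),.03)
dx+=.013; dy+=.016; r.move_straight(pose(),None,.08); r.hold(.1)
c,T=shot('wrist','ret'); d={'K':np.array(c['camera_matrix']),'T':T}; im=cv2.GaussianBlur(c['frame'].astype(np.float32),(3,3),0); rb=im[:,:,0]-im[:,:,2]
print('board',line(d,range(450,558),slice(240,275),rb,.008,-1),'stile outer',line(d,range(450,558),slice(150,195),rb,.040,1),readout.sense()['time'])
Z=.13; r.move_straight(pose(),None,.2)
s=E0['s']; g=place(s,np.array([(-.045,.068,0)]))[0]; R=tool(s[2]-DY,.05)
r.reach(g+[0,0,.10],R); r.move_straight(g+[0,0,.012],R,.12); r.hold(.2); f1=F(4)
z=.012
while z>.002:
    z-=.001; r.move_straight(g+[0,0,z],R,.03); f=F(2)-f1
    if f[2]>2.0: break
print('z',z,f); grip(0.6); r.hold(.2); r.move_straight(g+[0,0,.10],None,.12); r.hold(.2)
q=readout.sense(); print(q['time'],q['contact_force'])
c,T=shot('top','end')
for n in ['try_square','square_inside','square_grip']: print(n,[(np.round(w(T,x['position']),3).tolist(),round(x['p'],2)) for x in optics.tip_of('top',n)][:1])
c,T=shot('side','ends')
E
python3 press.py
python3 - <<'E'
import cv2,numpy as np
a=cv2.imread('pics/ret.png'); b=cv2.imread('pics/end.png')[110:250,110:350]
o=np.zeros((600,560,3),np.uint8); o[:270]=a[30:300]; o[272:599]=cv2.resize(b,(560,327)); cv2.imwrite('pics/fin.png',o)
E
```

```text
board (1.3509, 101, 108) stile outer (1.3467, 53, 108) 52.275
z 0.0019999999999999966 [ 2.161  0.984  7.301 -0.016]
60.4333 [ 0.327  0.273 -0.057]
try_square []
square_inside [([0.474, 0.208, 0.012], 0.45)]
square_grip [([0.474, 0.21, 0.013], 0.56)]
```

View pics/fin.png

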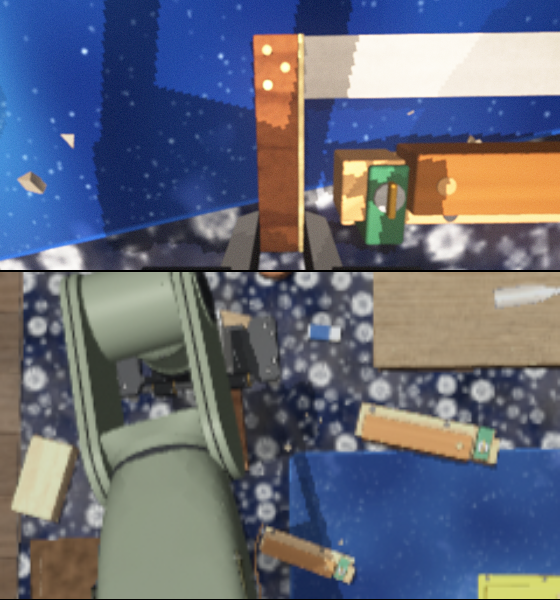

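The retreat view shows the stile parallel to the board, within about 0.004 rad. One last wrist check that the square stayed down, then I'll hand in.

Run:
```python
from h import *
p=readout.sense()['eef_pos']; r.move_straight(p+[0,0,.08],None,.15)
c,T=shot('wrist','lastw')
ok=[]
for n in ['square_inside','square_grip','try_square']:
    x=optics.tip_of('wrist',n)[:1]; print(n,[(w(T,k['position']).round(3).tolist(),k['p']) for k in x])
    if x: ok.append(w(T,x[0]['position'])[2]<.03)
print(readout.sense()['time'])
if ok and all(ok): print(close_job())
```

```text
square_inside [([0.48, 0.206, 0.01], 0.57)]
square_grip [([0.547, 0.206, 0.011], 0.98)]
try_square []
61.5667
the job is handed in; nothing more can be done
None
```

I pressed the square on both faces for about 2.5 s with the stile within about 0.004 rad of true, laid it back flat clear of the joint, and handed the job in at about 62 s. I estimate 4–5 N on the stub, since blade friction carried part of the 5–8 N measured there, and measured 4–5 N on the stile; no verdict came back.

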